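# Seat the finned spray bottle in its slotted caddy holder

## Task

Put the white spray bottle with the blue fin away in the yellow caddy: turn it so that the fin lines up with the slot in the round holder, and lower it upright all the way to the holder's floor before letting go. Leave the smooth green spray bottle standing where it is.

Things in the scene. Friction and masses are not known exactly. Their poses are not given: they have to be found in the camera images.
- fin_bottle: Spray bottle, 153 mm tall, 0.28 kg. White body 54 mm across to z 85; 22 mm neck from z 110. On top a blue head to grip across y: 24 mm wide (y), x -20 to +36, z 125 to 153; nozzle to +x (to +45), trigger under it at x 31. Upright blue fin on the -x side, 10 mm thick (y), z 0 to 80, its edge 48 mm from the axis. Origin: centre of the underside, z up.
- caddy: Fixed yellow caddy. Origin: on the axis of its round holder, at the underside; z up; holder floor at z 5 mm. Holder wall: 68 mm inner diameter, 4 thick, top at z 54, with a 30 mm wide slot, open at the top, on its -x side for the fin. Seated bottle: axes as the caddy's, its origin at (0,0,5). Base x +-65, y -65 to 195; tray 45 high from y 58 on, its handle 90 high at y 193.
- smooth_bottle: Bystander: spray bottle of the same shape, 153 mm tall, but green body, grey head, no fin. Origin: centre of the underside. It stands, as all here, in a plywood drawer, floor 9 mm above the work surface, side walls 55 mm high, front 70; all else in it is under 75 mm high, bar the caddy's handle.
There are look-alikes about, which are no part of the job. There is more than one size of the fin_bottle; the one meant has the size given above.

How it is judged:
On the way:
1. the finned bottle is lowered nearly to the holder's floor while still held (z of fin_bottle in the frame of caddy below 0.025 m and horizontal distance between fin_bottle and caddy below 0.015 m and contact force between the fingers and fin_bottle above 0.5 N), for 0.1 s.
At the end, for the whole second after the job is handed in: The finned bottle rests in the holder, its foot less than 5 mm above the floor, within 15 mm of the axis, fin in the slot (within 0.45 rad), tilted less than 0.12 rad. The smooth green bottle stands upright (within 0.15 rad) less than 30 mm from its start (z of fin_bottle in the frame of caddy below 0.01 m and horizontal distance between fin_bottle and caddy below 0.015 m and angle between the x axis of fin_bottle and the x axis of caddy, either way round below 0.45 rad and angle between fin_bottle's own z axis and vertical below 0.12 rad and linear speed of fin_bottle below 0.02 m/s and distance of smooth_bottle from where it was at the start of the episode below 0.03 m and angle between smooth_bottle's own z axis and vertical below 0.15 rad); the robot touches nothing.
It fails at once if the smooth green bottle is shifted by more than 30 mm or tipped (distance of smooth_bottle from where it was at the start of the episode above 0.03 m or angle between smooth_bottle's own z axis and vertical above 0.3 rad).
It also fails if it takes over 40 s, if anything falls off the work surface, if the arm or the gripper's body presses on something with over 40 N, if the wrist force passes 120 N, or if a joint passes its speed limit or range.

## Robot

A 6-joint arm with a two-finger parallel gripper is mounted at the origin on the work surface. World frame = base frame: x ahead of the robot, y to its left, z up, the work surface at z = 0. Lengths are in m, angles in rad, forces in N, time in s.
With the tool pointing down it reaches from about 0.25 to 0.725 m from the base axis. Payload 4 kg.
Tool frame: the origin (TCP) lies on the front face of the gripper's body, between the roots of the fingers; the fingertips stand 73 mm ahead of it and the grasp point (between the pads) lies 54 mm ahead of it; z points along the fingers, y is the line along which they close (so a half turn about z gives the same grasp; the last joint's range is limited). The gripper opens to 85 mm and grips with 20 to 120 N. Pads are 22 mm wide; open, the fingers measure 114 mm over their backs; the gripper's body (76 mm by 85 mm) begins 54 mm behind the grasp point. The pads swing forward as they close: fully open they stand 13 mm farther back than shut.
Start: joints at [1.335, 0.241, 0.005, 1.335, 0, 1.571], TCP at [0.117, 0.486, 0.304] pointing down, gripper open.
Joint ranges: [-2.72, 2.72], [-1.05, 1.87], [-1.09, 1.28], [-1.99, 2.15], [-1.42, 1.44], [-3.14, 3.14]. Speed limits (rad/s): [2.79, 2.79, 3.14, 3.14, 3.14, 3.14].

## Interface

Orientations are given as a unit quaternion [x, y, z, w].
In Python, from workcell import bot gives the robot as it stands. The module is installed in compiled form; this text tells all that it offers.
- The arm moves only by the tool step_arm, never from a script. Its argument "rows" is a list of rows, each a list of 2 entries, a list of its own where there are three numbers: the shift along the tool's x, y, z in mm, then the turn about the tool's z in degrees. A call has 1 to 12 rows; each row is the pose to reach, as a shift and turn from the pose commanded when the call began, along the tool's axes at that moment; what a row does not reach only later rows make up. A row lasts 1/8 s, in which the tool goes at most 62.5 mm and 10.7 degrees, less where a joint would pass 70% of its speed; a pose out of reach is approached as far as the arm can. A call with a gripper value outside its range is refused whole. "claw" is the gripper's target within -1 to 1 (shut at 1, half-way at 0, fully open at -1), set as the call begins (left out, the last holds). The fingers move at their own pace and stop on an object; the grip force is fixed at half the most. Time passes only in rows, so rows that repeat a pose let the fingers close. It gives the time, the measured TCP pose, the force, the opening and the grip force at its end, in the units of the state.
- bot.get_obs(): the state, without advancing time (a new reading comes with each control period).
- bot.camera(name): name is "side" or "top"; returns (picture, depth): 400x640x3 uint8, red, green, blue; 400x640 float32, m along the optical axis (not along the pixel's ray), 0 where there is no reading.
- bot.camera_params(name): a dict with "fx", "fy", "cx", "cy" (pixels), "D" ([k1, k2, p1, p2, k3] as OpenCV has them; the pictures are not rectified), "pose" (4x4, takes a point from camera to world coordinates). Camera axes: x right, y up, looking along -z (the intrinsics and any distortion apply to the point x, -y, -z); pixel columns grow to the right and rows downward; lengths in m; the calibration is good to about 2 mm. A picture is of the moment at which its call begins. camera_params takes no time and is no camera call.
- bot.job_done(): hands the job in; it is judged then, once.
Trained networks look in the newest picture that a camera, given by its name, has taken for a name from the list of things; names that differ only in an ending like _2 or _b are one class to them, and where a whole thing is asked for, a point or a joint stands for the part that bears it (a point fixed in the world has none). Each returns a list of dicts, best first, with "score" (0 to 1); they miss things now and then, are a little off and sometimes report something else, mostly with a low value. They report only what shows in the picture. A call takes as long as a camera call. They do not tell look-alikes from the thing itself.
- bot.trace(target, camera): "pixels" (400x640 bool, what is visible of it) and "uv" ([column, row] in pixels, amid what is visible of it).
The state is a dict: "clock": time; "joint_pos": joint angles; "joint_vel": joint speeds; "tau": joint torques, N m; "eef_pos": TCP position; "tool_rot": TCP orientation; "ft_force": force on the tool from outside, world axes, zero at the start; "ft_torque": the same for the moment, N m; "grip_width": finger opening in m; "grasp_force": force on a finger pad.
Only numpy, scipy, OpenCV 4.12 (cv2) and the standard library are available. Lean on these libraries where they do the work, as an engineer would, in place of code of your own. Each camera call takes 0.05 s, during which the arm holds its last target. There are 200 camera calls.

## Working session

There is one attempt and no reset: what is moved stays moved. The work goes in short steps, Python scripts to look and compute and a tool call to move; the robot and the scene stay as the last step left them, time stands still between calls to the robot, and variables do not carry over. Pictures are saved under pics/ and viewed, at most 10 in all, crops included, and the job is handed in when it is done.

Besides the shell and the picture viewer there is one more tool, called as name([rows], argument=value, ...), one row to a line, values as JSON. step_arm: Moves the arm, as the interface text tells. Its arguments: {"type":"object","properties":{"rows":{"type":"array"},"claw":{"type":"number"}},"required":["rows"]}

```bash
mkdir -p pics
cat > h.py <<'E'
import numpy as np, cv2
from workcell import bot
def cloud(name, depth):
    p=bot.camera_params(name)
    K=np.array([[p['fx'],0,p['cx']],[0,p['fy'],p['cy']],[0,0,1.]])
    v,u=np.mgrid[0:400,0:640]
    n=cv2.undistortPoints(np.stack([u,v],-1).reshape(-1,1,2).astype(np.float64),K,np.array(p['D'],float)).reshape(400,640,2)
    c=np.stack([n[...,0]*depth,-n[...,1]*depth,-depth,np.ones_like(depth)],-1)
    w=(c@np.array(p['pose']).T)[...,:3]; w[depth<=0]=np.nan
    return w
def save(f,img): cv2.imwrite(f,img[...,::-1])
E
python3 - <<'E'
from h import *
for n in ['top','side']:
    im,d=bot.camera(n); save(f'pics/{n}0.png',im); np.save(f'{n}0.npy',cloud(n,d)); np.save(f'{n}im.npy',im)
    w=cloud(n,d)
    for t in ['fin_bottle','caddy','smooth_bottle']:
        for r in bot.trace(t,n):
            m=r['pixels']; q=w[m]; q=q[~np.isnan(q[:,0])]
            print(n,t,round(r['score'],2),np.round(r['uv']),m.sum(),np.round(np.median(q,0),3),np.round(np.percentile(q,[2,98],axis=0),3).tolist())
    print(np.round(bot.camera_params(n)['pose'],2).tolist())
print(bot.get_obs())
E
```

```text
top fin_bottle 0.95 [459. 270.] 1930 [ 0.262 -0.38   0.133] [[0.203, -0.408, 0.002], [0.312, -0.358, 0.205]]
top fin_bottle 0.65 [380. 131.] 935 [ 0.589 -0.22   0.105] [[0.574, -0.263, 0.018], [0.619, -0.19, 0.164]]
top fin_bottle 0.55 [395. 281.] 338 [ 0.235 -0.25   0.07 ] [[0.211, -0.274, 0.002], [0.263, -0.237, 0.105]]
top caddy 0.56 [215. 166.] 5474 [0.527 0.184 0.015] [[0.449, 0.05, 0.009], [0.594, 0.31, 0.096]]
top caddy 0.28 [379. 130.] 969 [ 0.59  -0.219  0.104] [[0.574, -0.264, 0.008], [0.65, -0.19, 0.164]]
top smooth_bottle 0.93 [302. 186.] 683 [ 0.436 -0.046  0.11 ] [[0.415, -0.072, 0.008], [0.491, -0.019, 0.164]]
top smooth_bottle 0.28 [380. 130.] 967 [ 0.589 -0.22   0.105] [[0.574, -0.263, 0.012], [0.622, -0.19, 0.164]]
[[0.01, 0.99, -0.17, 0.28], [-1.0, 0.01, -0.01, -0.1], [-0.01, 0.17, 0.99, 0.98], [0.0, 0.0, 0.0, 1.0]]
side fin_bottle 0.82 [324. 315.] 3709 [ 0.247 -0.408  0.125] [[0.196, -0.432, 0.005], [0.31, -0.38, 0.204]]
side fin_bottle 0.68 [274. 280.] 650 [ 0.23  -0.27   0.063] [[0.21, -0.277, 0.004], [0.261, -0.25, 0.105]]
side fin_bottle 0.65 [410. 193.] 1245 
[... 383 characters left out ...]
]
{'clock': 0.4, 'joint_pos': array([ 1.33499956e+00,  2.40740405e-01,  4.82860839e-03,  1.33517934e+00,
       -2.95035815e-05,  1.57080015e+00]), 'joint_vel': array([ 0.0008087 , -0.00258291,  0.0012796 ,  0.00060746,  0.0017892 ,
        0.00042326]), 'tau': array([ 2.59258895e-04, -3.71779990e+01,  2.52331030e+01,  5.32379767e-03,
        1.16995267e-07,  1.33135649e-05]), 'eef_pos': array([0.11680247, 0.48610836, 0.30377073]), 'tool_rot': array([ 1.17627338e-01,  9.93057797e-01, -1.48117237e-04, -2.68894990e-06]), 'ft_force': array([-0.03617804,  0.15928793, -0.33211388]), 'ft_torque': array([ 0.01770812,  0.03756691, -0.00976923]), 'grasp_force': 0.0, 'grip_width': 0.08532081959111562}
```

View pics/top0.png

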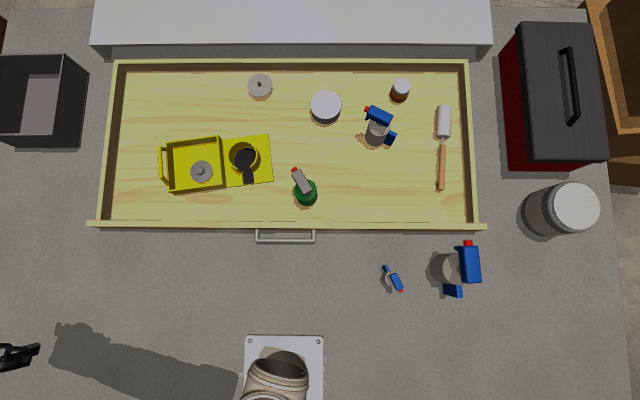

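Run:
```python
from h import *
a=np.load('topim.npy'); b=np.load('sideim.npy')
A=cv2.resize(a[70:210,320:460],(400,400),interpolation=cv2.INTER_CUBIC)
B=cv2.resize(b[120:260,340:480],(400,400),interpolation=cv2.INTER_CUBIC)
save('pics/crop.png',np.hstack([A,B]))
w=np.load('top0.npy')
# bottle head
def blob(lo,hi,zl,zh,w):
    m=(w[...,0]>lo[0])&(w[...,0]<hi[0])&(w[...,1]>lo[1])&(w[...,1]<hi[1])&(w[...,2]>zl)&(w[...,2]<zh)
    return m
for n,im in [('top',a),('side',b)]:
    w=np.load(n+'0.npy')
    m=blob((.5,-.35),(.68,-.1),.155,.17,w); p=w[m]
    r=cv2.minAreaRect((p[:,:2]*1000).astype(np.float32)); print(n,'head',m.sum(),r,np.median(p[:,2]), cv2.boxPoints(r).round(0).tolist())
    m=blob((.43,.02),(.64,.17),.052,.068,w)&(im[...,0].astype(int)>im[...,2]*1.5); p=w[m]*1000
    A=np.c_[2*p[:,:2],np.ones(len(p))]; s=np.linalg.lstsq(A,(p[:,:2]**2).sum(1),rcond=None)[0]
    print('ring',m.sum(),s[:2],np.sqrt(s[2]+s[0]**2+s[1]**2))
    ang=np.degrees(np.arctan2(p[:,1]-s[1],p[:,0]-s[0])); print(np.histogram(ang,np.arange(-180,181,15))[0])
    m=blob((.35,-.1),(.75,.5),.085,.11,w)&(im[...,0].astype(int)>im[...,2]*1.5);p=w[m]
    print('handle',m.sum(),cv2.minAreaRect((p[:,:2]*1000).astype(np.float32)) if m.sum() else 0)
```

```text
top head 278 ((606.18359375, -214.36468505859375), (64.98809814453125, 24.49632453918457), 62.6681022644043) 0.16114973841392272 [[580.0, -238.0], [602.0, -249.0], [632.0, -191.0], [610.0, -180.0]]
ring 238 [518.13068562 121.26577916] 45.35726676402743
[ 0  0  0  0  9 13 15 10 10 12 13 17 18 16 15 11 10  6 11 12 14 16  4  6]
handle 160 ((454.2089538574219, 151.51393127441406), (359.3661804199219, 74.72982788085938), 70.87262725830078)
side head 215 ((602.2061157226562, -220.3975830078125), (67.21437072753906, 23.655792236328125), 61.86326599121094) 0.16050723070401152 [[576.0, -244.0], [597.0, -256.0], [628.0, -196.0], [608.0, -185.0]]
ring 188 [517.0911707  117.39349279] 43.64296094973023
[ 1  0  0  0 12 12  0  1  9  5  9 13 15 15 14 13 15 13  9  9 11  9  1  2]
handle 98 ((470.7152099609375, 137.53567504882812), (352.47003173828125, 75.65361022949219), 78.41056823730469)
```

View pics/crop.png

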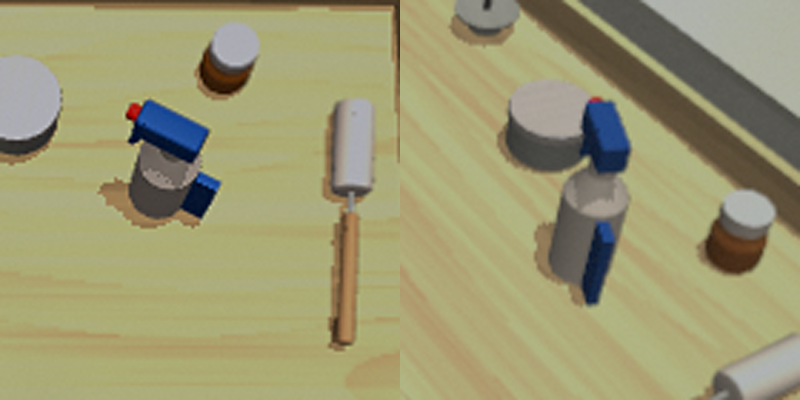

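View pics/side0.png

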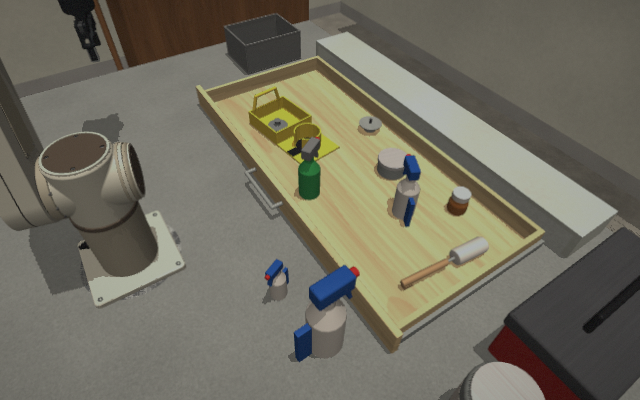

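Candidates in the top view are [459,270] (about 200 mm tall), [395,281] (about 105 mm) and [380,131] in the drawer (top at z 161, less the 9 mm floor, gives 152 mm). Only the one at [380,131] fits the 153 mm size. The crop confirms it: white body, blue head with the red nozzle to +y, and the blue fin at the lower right. The green bottle is at [302,186], and the yellow caddy's holder is at [243,157] with something dark around its slot. I'll check that next.

Run:
```python
from h import *
a=np.load('topim.npy'); b=np.load('sideim.npy')
A=cv2.resize(a[125:205,150:290],(700,400),interpolation=cv2.INTER_CUBIC)
save('pics/crop2.png',A)
for n,im in [('top',a),('side',b)]:
    w=np.load(n+'0.npy'); x,y,z=w[...,0],w[...,1],w[...,2]
    hsv=cv2.cvtColor(im,cv2.COLOR_RGB2HSV)
    yel=(hsv[...,1]>200)&(hsv[...,0]>20)&(hsv[...,0]<35)&(hsv[...,2]>60)&(x>.4)&(x<.65)&(y>-.0)&(y<.4)
    pts=lambda m:(w[m][:,:2]*1000).astype(np.float32)
    r=cv2.minAreaRect(pts(yel&(z<.03))); print(n,'base',r,cv2.boxPoints(r).round().tolist())
    m=(x>.45)&(x<.6)&(y>.05)&(y<.165)&(z>.057)&(z<.07)&yel; p=pts(m)
    print('ring',m.sum(),cv2.minEnclosingCircle(p),p.min(0),p.max(0),np.median(w[m][:,2]))
    c=np.array(cv2.minEnclosingCircle(p)[0]); ang=np.degrees(np.arctan2(*(p-c).T[::-1])); print(np.histogram(ang,np.arange(-180,181,10))[0])
    dark=(im.max(2)<70)&(x>.4)&(x<.65)&(y>.05)&(y<.2); q=w[dark]; print('dark',dark.sum(),np.percentile(q,[2,25,50,75,98],axis=0).round(3).tolist())
    m=yel&(z>.08);q=pts(m);print('handle',m.sum(),cv2.minAreaRect(q) if m.sum() else 0)
w=np.load('top0.npy'); print((w[145:185:4,228:264:4]*1000)[...,2].round())
```

```text
top base ((524.9983520507812, 175.18621826171875), (129.64952087402344, 257.2425842285156), 8.52160358428955) [[442.0, 293.0], [480.0, 38.0], [608.0, 58.0], [570.0, 312.0]]
ring 158 ((518.1486206054688, 128.54544067382812), 61.06040954589844) [468.65024  74.06081] [573.1524  164.29834] 0.06252627376150754
[ 3  2  0  0  0  0  1  4  6  8  8  7  6  8  8  8 12  8 10  7  7  7  6  4
  4  3  3  3  1  1  1  3  3  2  2  2]
dark 532 [[0.475, 0.091, 0.011], [0.505, 0.102, 0.013], [0.529, 0.112, 0.014], [0.546, 0.124, 0.015], [0.564, 0.142, 0.031]]
handle 128 ((504.45989990234375, 300.9552917480469), (80.91014862060547, 7.962924957275391), 7.8642377853393555)
side base ((0.0, 0.0), (0.0, 0.0), 0.0) [[0.0, 0.0], [0.0, 0.0], [0.0, 0.0], [0.0, 0.0]]Traceback (most recent call last):
  File "<stdin>", line 12, in <module>
    return umr_minimum(a, axis, None, out, keepdims, initial, where)
ValueError: zero-size array to reduction operation minimum which has no identity
```

View pics/crop2.png

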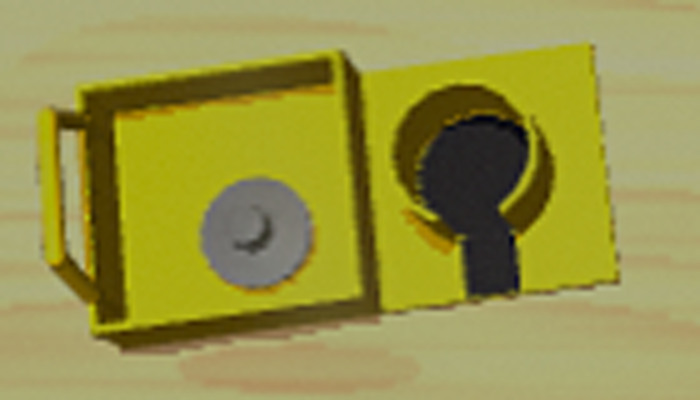

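The dark area is just the painted holder floor and slot, facing the robot, and both are free. Caddy yaw is about 8.3°, bottle yaw about 62.5°. I'm moving above the bottle now.

step_arm([
  [[-317, -291, 0], -38],
  [[-634, -582, 0], -76],
  [[-634, -582, 0], -76],
  [[-634, -582, 0], -76],
  [[-634, -582, 0], -76],
  [[-634, -582, 0], -76],
  [[-634, -582, 0], -76],
  [[-634, -582, 0], -76],
  [[-634, -582, 0], -76],
  [[-634, -582, 0], -76],
  [[-634, -582, 0], -76],
  [[-634, -582, 0], -76],
], claw=-1)

```text
clock: 1.9
eef_pos: [0.4916, -0.068, 0.3042]
tool_rot: [-0.519, 0.855, -0.0, 0.0]
ft_force: [0.6, 0.8, -0.4]
grip_width: 0.0852
grasp_force: 0.0
```

```bash
cat > r.py <<'E'
from h import *
from scipy.optimize import least_squares
from scipy.spatial.transform import Rotation as R
o=bot.get_obs(); M=R.from_quat(o['tool_rot']).as_matrix()
print('clock',o['clock'],'q',o['joint_pos'].round(3),'tcp',(o['eef_pos']*1000).round(1),'tooly deg',np.degrees(np.arctan2(M[1,1],M[0,1])).round(2),'z',M[:,2].round(4),'w',o['grip_width'],'F',o['ft_force'].round(1),o['grasp_force'])
np.set_printoptions(suppress=True)
E
python3 - <<'E'
from r import *
for n in ['top','side']:
    w=np.load(n+'0.npy')*1000; x,y,z=w[...,0],w[...,1],w[...,2]
    # body cylinder fit z 20..92, outward radius 27, exclude fin
    u=np.array([np.cos(np.radians(62.5)),np.sin(np.radians(62.5))]); 
    P=w[(np.hypot(x-598,y+228)<45)&(z>25)&(z<90)]
    d=P[:,:2]-[598,-228]; P=P[~((d@u<-20)&(abs(d@[-u[1],u[0]])<9))]
    f=least_squares(lambda c:np.hypot(P[:,0]-c[0],P[:,1]-c[1])-27,[598,-228],loss='soft_l1'); print(n,'body',len(P),f.x.round(1),np.abs(f.fun).mean().round(2))
    # ring
    P=w[(np.hypot(x-534,y-111)<50)&(z>60)&(z<68)]
    f=least_squares(lambda c:np.hypot(P[:,0]-c[0],P[:,1]-c[1])-36,[534,111],loss='soft_l1'); print('ring',len(P),f.x.round(1),np.abs(f.fun).mean().round(2),np.median(P[:,2]).round(1))
    ang=np.degrees(np.arctan2(P[:,1]-f.x[1],P[:,0]-f.x[0])); print(np.histogram(ang,np.arange(-180,181,10))[0])
    P=w[(np.hypot(x-480,y-300)<90)&(z>88)&(z<108)]; print('handle',len(P),cv2.minAreaRect(P[:,:2].astype(np.float32)))
E
```

```text
clock 1.9 q [-0.138  0.233 -0.005  1.333  0.    -1.228] tcp [491.6 -68.  304.2] tooly deg 152.47 z [ 9.e-04  2.e-04 -1.e+00] w 0.08522405091681011 F [ 0.6  0.8 -0.4] 0.0
top body 165 [ 601.  -225.6] 0.4
ring 143 [534.5 112.2] 1.23 62.9
[0 0 0 3 6 5 5 3 4 5 5 3 4 4 4 4 5 5 7 4 5 6 4 4 4 6 4 5 5 5 3 5 4 4 3 0]
handle 154 ((506.5470886230469, 302.4478759765625), (81.8151626586914, 10.625561714172363), 9.222397804260254)
side body 265 [ 598.6 -229.9] 0.72
ring 66 [531.1 106.6] 1.58 62.0
[0 0 0 1 2 5 3 0 0 0 1 2 1 2 1 2 2 0 3 3 4 3 3 2 3 4 3 2 3 3 2 3 1 1 1 0]
handle 87 ((503.3823547363281, 295.9659118652344), (80.47500610351562, 12.057415008544922), 8.253527641296387)
```

step_arm([
  [[0, 0, 0], 0],
  [[0, 0, 0], 0],
])

```text
clock: 2.15
eef_pos: [0.4903, -0.0661, 0.3036]
tool_rot: [-0.518, 0.855, 0.001, -0.0]
ft_force: [0.6, -0.3, -0.3]
grip_width: 0.0852
grasp_force: 0.0
```

step_arm([
  [[31, -58, 0], 0],
  [[61, -115, 0], 0],
  [[91, -172, 0], 0],
  [[91, -172, 0], 0],
  [[91, -172, 25], 0],
  [[91, -172, 50], 0],
  [[91, -172, 75], 0],
  [[91, -172, 95], 0],
  [[91, -172, 101], 0],
  [[91, -172, 101], 0],
])

```text
clock: 3.4
eef_pos: [0.6011, -0.2248, 0.2037]
tool_rot: [-0.519, 0.855, 0.0, 0.0]
ft_force: [-0.3, 0.5, 0.1]
grip_width: 0.0853
grasp_force: 0.0
```

Run:
```python
from r import *
im,d=bot.camera('side'); w=cloud('side',d); np.save('s1.npy',w)
save('pics/s1.png',cv2.resize(im[110:260,330:490],(640,600),interpolation=cv2.INTER_CUBIC))
```

```text
clock 3.4 q [-0.358  0.576  0.248  1.243  0.    -1.45 ] tcp [ 601.1 -224.8  203.7] tooly deg 152.59 z [-0.e+00  2.e-04 -1.e+00] w 0.08527722562388675 F [-0.3  0.5  0.1] 0.0
```

View pics/s1.png

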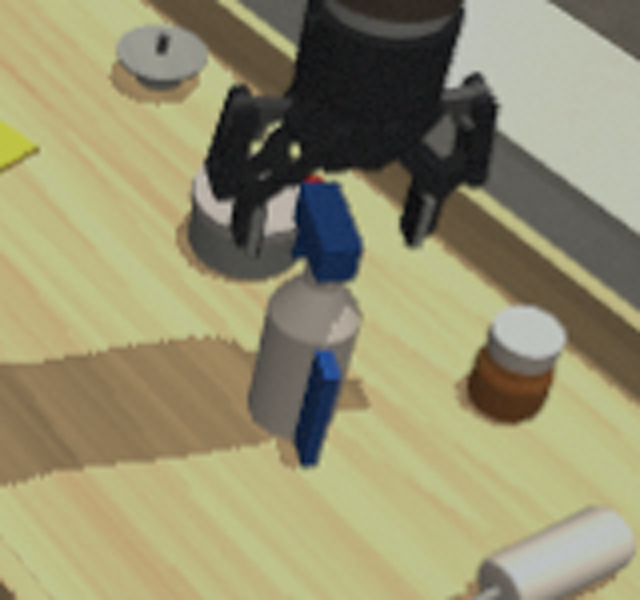

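The open fingers at crop [250,235] and [415,215] straddle the blue head at [330,232], centred and parallel to it. Next I close and lift.

step_arm([
  [[0, 0, 0], 0],
  [[0, 0, 0], 0],
  [[0, 0, 0], 0],
  [[0, 0, 0], 0],
  [[0, 0, 0], 0],
  [[0, 0, 0], 0],
], claw=1)

```text
clock: 4.2
eef_pos: [0.6013, -0.2263, 0.2034]
tool_rot: [-0.519, 0.855, -0.0, 0.0]
ft_force: [-0.7, 0.2, 3.2]
grip_width: 0.0232
grasp_force: 59.6
```

step_arm([
  [[0, 0, -15], 0],
  [[0, 0, -40], 0],
  [[0, 0, -75], 0],
  [[0, 0, -105], 0],
  [[0, 0, -120], 0],
  [[-41, 21, -120], 8],
  [[-92, 48, -120], 16],
  [[-150, 78, -120], 24],
  [[-204, 106, -120], 32],
  [[-230, 145, -120], 40],
  [[-255, 190, -120], 48],
  [[-268, 215, -120], 54],
])

```text
clock: 5.7
eef_pos: [0.5326, 0.1129, 0.3223]
tool_rot: [-0.073, 0.997, 0.0, -0.001]
ft_force: [0.4, -0.2, -3.6]
grip_width: 0.0228
grasp_force: 59.8
```

step_arm([
  [[0, 0, 0], 0],
  [[0, 0, 0], 0],
  [[0, 0, 0], 0],
])

```text
clock: 6.08
eef_pos: [0.5349, 0.1099, 0.3227]
tool_rot: [-0.073, 0.997, -0.0, -0.0]
ft_force: [-1.3, -0.0, -2.2]
grip_width: 0.023
grasp_force: 59.9
```

```bash
cat > m.py <<'E'
from r import *
import sys
t=o['eef_pos']*1000
for n in ['top','side']:
    im,d=bot.camera(n); w=cloud(n,d)*1000; np.save(n+'2.npy',w); x,y,z=w[...,0],w[...,1],w[...,2]
    save(f'pics/{n}_{sys.argv[1]}.png',im)
    zb=t[2]-203.4+9  # foot height
    rr=np.hypot(x-t[0],y-t[1])
    th=np.degrees(np.arctan2(M[1,1],M[0,1]))-90; u=np.array([np.cos(np.radians(th)),np.sin(np.radians(th))]); v=np.array([-u[1],u[0]])
    P=w[(rr<45)&(z>zb+8)&(z<zb+82)]; d=P[:,:2]-t[:2]
    fin=(d@u<-26)&(abs(d@v)<14); B=P[~((d@u<-18)&(abs(d@v)<10))]
    f=least_squares(lambda c:np.hypot(B[:,0]-c[0]-c[2]*(B[:,2]-zb),B[:,1]-c[1]-c[3]*(B[:,2]-zb))-27,[t[0],t[1],0,0],loss='soft_l1')
    print(n,'bottle foot',len(B),f.x.round(3),'res',np.abs(f.fun).mean().round(2),'rel tcp along u,v',((f.x[:2]-t[:2])@np.c_[u,v]).round(1),'u yaw',th.round(1))
    F=P[fin]; 
    if len(F): print('fin',len(F),F[:,:2].mean(0).round(1),'dir from axis',(np.degrees(np.arctan2(*(F[:,:2].mean(0)-f.x[:2])[::-1]))%360-180).round(1))
    print('foot z',P[:,2].min().round(1),'expected',zb.round(1))
    p=w[(np.hypot(x-534,y-111)<50)&(z>58)&(z<67)]
    if len(p): print('ring visible',len(p),p[:,:2].mean(0).round(1))
E
python3 m.py a
```

```text
clock 6.075 q [ 0.203  0.327  0.171  1.415 -0.     0.056] tcp [534.9 109.9 322.7] tooly deg 98.43 z [-3.e-04 -4.e-04 -1.e+00] w 0.02300432701311013 F [-1.3 -0.  -2.2] 59.87355172634125
top bottle foot 169 [534.236 112.973   0.003  -0.003] res 0.33 rel tcp along u,v [-0.2  3.1] u yaw 8.4
fin 107 [500.6 104.3] dir from axis 14.5
foot z 136.8 expected 128.3
ring visible 92 [530.8  98.7]
side bottle foot 391 [530.864 108.092   0.011  -0.   ] res 1.1 rel tcp along u,v [-4.2 -1.2] u yaw 8.4
fin 191 [502.1  98. ] dir from axis 19.4
foot z 136.6 expected 128.3
ring visible 89 [538.4 114.5]
```

Run:
```python
from h import *
a=cv2.imread('pics/top_a.png')[110:210,180:300];b=cv2.imread('pics/side_a.png')[60:180,250:370]
cv2.imwrite('pics/a.png',np.hstack([cv2.resize(a,(450,375),interpolation=2),cv2.resize(b,(345,375),interpolation=2)]))
```

```text
(no output)
```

View pics/a.png

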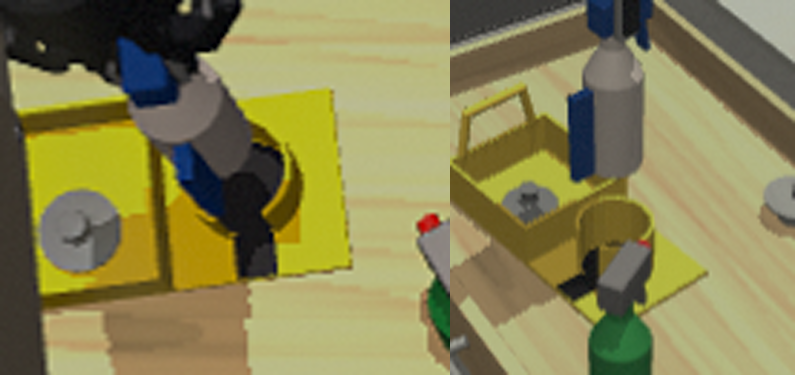

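The bottle hangs upright over the holder with its fin towards the slot. Each camera puts it within 1.5 mm of the ring centre, so I lower it.

step_arm([
  [[0, -1, 15], 0],
  [[0, -1, 40], 0],
  [[0, -1, 60], 0],
  [[0, -1, 72], 0],
  [[0, -1, 82], 0],
  [[0, -1, 92], 0],
  [[0, -1, 100], 0],
  [[0, -1, 105], 0],
  [[0, -1, 108], 0],
  [[0, -1, 111], 0],
  [[0, -1, 111], 0],
])

```text
clock: 7.55
eef_pos: [0.5345, 0.1098, 0.212]
tool_rot: [-0.074, 0.997, -0.0, -0.0]
ft_force: [0.7, 0.7, -4.2]
grip_width: 0.0233
grasp_force: 59.9
```

step_arm([
  [[0, 0, 1], 0],
  [[0, 0, 2], 0],
  [[0, 0, 3], 0],
  [[0, 0, 3], 0],
])

```text
clock: 8.05
eef_pos: [0.5345, 0.1098, 0.2089]
tool_rot: [-0.074, 0.997, -0.0, -0.0]
ft_force: [0.4, -0.2, -3.7]
grip_width: 0.0235
grasp_force: 59.9
```

step_arm([
  [[0, 0, 0.5], 0],
  [[0, 0, 1], 0],
  [[0, 0, 1], 0],
])

```text
clock: 8.43
eef_pos: [0.5346, 0.1099, 0.2083]
tool_rot: [-0.074, 0.997, 0.0, 0.0]
ft_force: [0.0, -0.2, -1.2]
grip_width: 0.0232
grasp_force: 60.3
```

```bash
python3 m.py b | cut -c1-200
python3 - <<'E'
from h import *
a=cv2.imread('pics/top_b.png')[110:210,180:300];b=cv2.imread('pics/side_b.png')[60:180,250:370]
cv2.imwrite('pics/b.png',np.hstack([cv2.resize(a,(450,375),interpolation=2),cv2.resize(b,(345,375),interpolation=2)]))
E
```

```text
clock 8.425 q [ 0.203  0.388 -0.044  1.138  0.     0.054] tcp [534.6 109.9 208.3] tooly deg 98.49 z [ 4.e-04  1.e-04 -1.e+00] w 0.023175022742252967 F [ 0.  -0.2 -1.2] 60.334675312042236
top bottle foot 309 [525.135 101.447   0.122   0.159] res 6.03 rel tcp along u,v [-10.6  -6.9] u yaw 8.5
fin 75 [501.1 104.3] dir from axis -6.8
foot z 22.0 expected 13.9
ring visible 129 [524.4 103.7]
side bottle foot 268 [537.41   93.476  -0.08    0.2  ] res 3.67 rel tcp along u,v [  0.4 -16.6] u yaw 8.5
fin 136 [501.4  98.4] dir from axis -7.8
foot z 22.5 expected 13.9
ring visible 97 [524.3  87.5]
```

View pics/b.png

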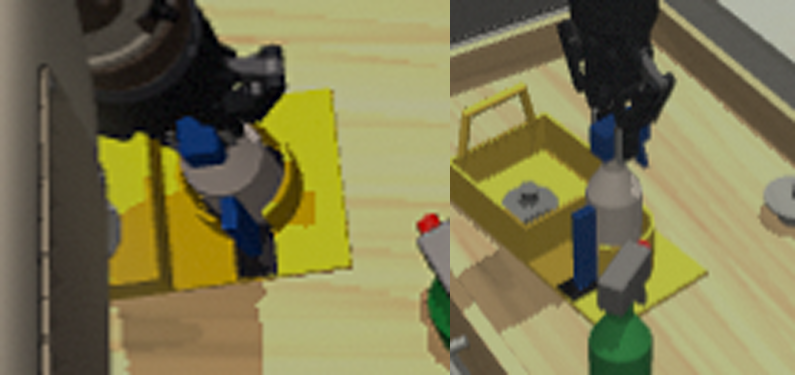

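The bottle is in the holder with its fin in the slot, and the wrist load fell from -3.7 to -1.2 N, so it is on the floor. I release and go straight up.

step_arm([
  [[0, 0, 0], 0],
  [[0, 0, 0], 0],
  [[0, 0, 0], 0],
  [[0, 0, 0], 0],
  [[0, 0, 0], 0],
  [[0, 0, 0], 0],
], claw=-1)

```text
clock: 9.28
eef_pos: [0.5345, 0.1098, 0.208]
tool_rot: [-0.074, 0.997, -0.0, -0.0]
ft_force: [-0.4, 0.1, -0.2]
grip_width: 0.0853
grasp_force: 0.0
```

step_arm([
  [[0, 0, -15], 0],
  [[0, 0, -40], 0],
  [[0, 0, -70], 0],
  [[0, 0, -100], 0],
  [[0, 0, -120], 0],
  [[0, 0, -120], 0],
  [[0, 0, -120], 0],
])

```text
clock: 10.15
eef_pos: [0.5342, 0.1098, 0.3276]
tool_rot: [-0.074, 0.997, -0.0, -0.0]
ft_force: [0.1, -0.1, -1.1]
grip_width: 0.085
grasp_force: 0.0
```

Run:
```python
from r import *
im,d=bot.camera('side'); w=cloud('side',d)*1000
x,y,z=w[...,0],w[...,1],w[...,2]
m=(np.hypot(x-534,y-111)<60)&(z>120)&(z<190); P=w[m]; print('head top z',np.percentile(P[:,2],98).round(1))
T=P[P[:,2]>160]; print(cv2.minAreaRect(T[:,:2].astype(np.float32)))
for r in bot.trace('smooth_bottle','side')[:1]: print(r['score'],r['uv'])
save('pics/c.png',cv2.resize(im[60:220,230:390],(600,600),interpolation=2))
```

```text
clock 10.15 q [ 0.203  0.324  0.18   1.427 -0.     0.055] tcp [534.2 109.8 327.6] tooly deg 98.49 z [-6.e-04 -1.e-04 -1.e+00] w 0.08503520211287571 F [ 0.1 -0.1 -1.1] 0.0
head top z 167.6
((543.003662109375, 108.16118621826172), (65.35028839111328, 25.390451431274414), 8.167743682861328)
0.55 [310.7, 172.5]
```

View pics/c.png

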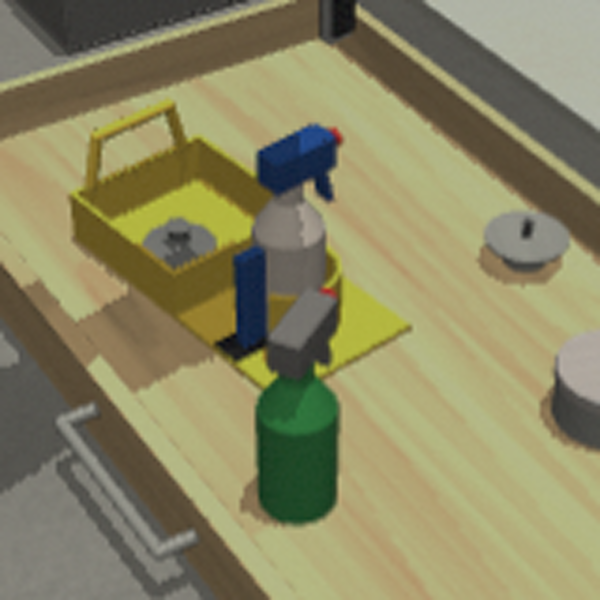

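The bottle stands seated and upright at crop [290,220] with its fin in the slot (head top at z 167, yaw 8.2°). The green bottle at [297,440] has not moved, so I hand in the job.

```bash
python3 -c "
from workcell import bot
print(bot.job_done())"
```

```text
the job is handed in; nothing more can be done
None
```

The white finned bottle stands upright on the holder's floor with its fin in the slot, and the green bottle was left untouched; I handed the job in after about 10 s of robot time, and no verdict was returned.

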